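Put the polishing buffs away by compound

TASK

Open the clear lid of the buff case by its knob and swing it back past its balance point, so that it stays open by itself. Then put away the three used felt buffs: stand each one upright on the floor of the inset box that holds the polishing bar of its own colour, in the free space in front of the bar, so that the compounds do not mix. Leave the clean cream buff and the dark green wax tube standing where they are, and leave the case open.

Things in the scene. Friction and masses are not known exactly. Their poses are not given: they have to be found in the camera images.
- lid (a joint): hinge angle (rad) of the case's deep, hollow clear lid (44 mm high, its flat top 74 mm above the bench when shut): 0 shut, 2.05 fully open on its stop, leaning back away from the robot. Below about 1.03 it falls shut, beyond that it falls open by itself (0.18 kg, about 1 N at the knob, hardly any friction). The latches are already undone; the case does not move
- lid_knob (a point): grip point on the lid's black knob, on its axis 24 mm above the lid's top face; knob 36 mm tall, 22 mm across from 13 to 32 mm above that face. Axes turn with the lid; shut: x level, from case front to back, y along its width, z up. The hinge line runs along y, 87 mm further in +x and 68 mm lower in z than this point; opening is a positive turn about +y
- buff_red: used hard-felt polishing buff stained red: upright round body 34 mm across and 55 mm tall, straight sides up to 44 mm, then a rounded shoulder; pale wooden core with a small dark hole on top. About 50 g. Origin: centre of its underside, z up
- buff_green: used hard-felt buff stained mid green, with a solid rounded top and pale wooden core; same shape, size and origin as the red one
- buff_blue: used hard-felt buff stained blue; same shape, size and origin as the red one
- buff_clean: clean cream-coloured felt buff, not yet charged with compound; same shape, size and origin as the red one. It stays where it stands on the bench
- wax_tube: carving-wax ring tube, very dark green: plain upright tube 32 mm across, 52 mm tall, with a 17 mm open bore, no wooden core. Origin: centre of its underside. It stays where it stands on the bench
- inset_red: white open inset box in the case with a red polishing bar; fixed. Outside 92 (x, front to back) by 67 (y) by 26 mm high, walls and floor 2.5; rim 30 mm above the bench. The bar (26 in x, 52 in y, top 21 above the underside) lies at the back; the free space in front of it is x -43.5 to +16, y -31 to +31 mm, centre x = -14. Origin: centre of the underside, 4 mm above the bench; +x towards the hinge
- inset_green: inset box with the green polishing bar, otherwise like inset_red. The three boxes stand side by side in any order, 68.5 mm apart along y, seen through the clear lid, in a fixed black case tray 102 mm (x) by 216 mm (y) by 30 mm high; all share the case's heading; the hinge line is at x = +51 mm of each
- inset_blue: inset box with the blue polishing bar, otherwise like inset_red and inset_green
There are look-alikes about, which are no part of the job. Of the things like the buff_clean, leave any that is pink or yellow; of the rest the smaller one is meant.

How it is judged:
On the way:
1. the lid stands open past its balance point (value of joint lid above 1.6 rad), for 0.2 s.
At the end, for the whole second after the job is handed in: lid open beyond 1.6 rad; each used buff at rest, upright (0.15 rad), on the floor (4 mm) of the inset box with its colour of bar, within 17 mm of the middle of the free space front to back and 18 mm sideways; clean buff and wax tube upright and within 20 mm of their start (value of joint lid above 1.6 rad and x of buff_red in the frame of inset_red between -0.031 and 0.003 m and y of buff_red in the frame of inset_red between -0.018 and 0.018 m and z of buff_red in the frame of inset_red between -0.002 and 0.0065 m and angle between each of buff_red, buff_green, buff_blue, buff_clean, wax_tube's own z axis and vertical below 0.15 rad and linear speed of each of buff_red, buff_green, buff_blue, buff_clean, wax_tube below 0.02 m/s and x of buff_green in the frame of inset_green between -0.031 and 0.003 m and y of buff_green in the frame of inset_green between -0.018 and 0.018 m and z of buff_green in the frame of inset_green between -0.002 and 0.0065 m and x of buff_blue in the frame of inset_blue between -0.031 and 0.003 m and y of buff_blue in the frame of inset_blue between -0.018 and 0.018 m and z of buff_blue in the frame of inset_blue between -0.002 and 0.0065 m and distance of each of buff_clean, wax_tube from where it was at the start of the episode below 0.02 m); the robot touches nothing.
It also fails if it takes over 86 s, if anything falls off the work surface, if the arm or the gripper's body presses on something with over 40 N, if the wrist force passes 120 N, or if a joint passes its speed limit or range.

ROBOT

A 6-joint arm with a two-finger parallel gripper is mounted at the origin on the work surface. World frame = base frame: x ahead of the robot, y to its left, z up, the work surface at z = 0. Lengths are in m, angles in rad, forces in N, time in s.
With the tool pointing down it reaches from about 0.35 to 0.925 m from the base axis. Payload 6.4 kg.
Tool frame: the origin (TCP) lies at the very end of the fingers, on their centre line; the grasp point (between the pads) lies 19 mm behind it; z points along the fingers, y is the line along which they close (so a half turn about z gives the same grasp; the last joint's range is limited). The gripper opens to 85 mm and grips with 20 to 120 N. Pads are 22 mm wide; open, the fingers measure 114 mm over their backs; the gripper's body (76 mm by 85 mm) begins 54 mm behind the grasp point. The pads swing forward as they close: fully open they stand 13 mm farther back than shut.
Start: joints at [0.944, 0.245, 1.558, -0, 1.339, -0.174], TCP at [0.284, 0.585, 0.231] pointing down, gripper open.
Joint ranges: [-3.13, 3.13], [-1.02, 2.26], [0.13, 2.54], [-0.95, 4.09], [0.21, 2.88], [-2.74, 2.74]. Speed limits (rad/s): [2.57, 2.57, 3.14, 3.14, 3.14, 3.14].

INTERFACE

Orientations are given as a rotation vector (axis times angle).
In Python, from rig import env gives the robot as it stands.
- The arm moves only by the tool play_rows, never from a script. Its argument "motion" is a list of rows, each an object with "offset": the shift along the tool's x, y, z in m, a list of three; "twist": the turn about the tool's z in degrees; "gripper": the finger opening in m, from 0 to 0.0854. In form: [{"offset": [tx, ty, tz], "twist": twist, "gripper": gripper}, ...]. A call has 1 to 8 rows; each row shifts and turns the commanded pose from where the row before left it, along the tool's axes as they then stand; what a row does not reach is not made up. A row lasts 1/10 s, in which the tool goes at most 50 mm and 8.59 degrees, less where a joint would pass 70% of its speed; a pose out of reach is approached as far as the arm can. A call with a gripper value outside its range is refused whole. The fingers move at their own pace and stop on an object; "grip_force" is the grip in N (left out, the last holds). Time passes only in rows, so rows that do not move let the fingers close. It gives the time, the measured TCP pose, the force, the opening and the grip force at its end, in the units of the state.
- env.observe(): the state, without advancing time (a new reading comes with each control period).
- env.camera(name): name is "side" or "top"; returns a dict with "pixels" (480x640x3 uint8, red, green, blue), "vertical_fov" (degrees; the focal length in pixels is half the picture's height over the tangent of half this angle, whatever the lens; pixels are square), "cx", "cy" (the principal point, pixels), "R" (3x3) and "t" (3): a world point X has camera coordinates R X + t. Camera axes: x right, y down, z forward; pixel columns grow to the right and rows downward; lengths in m; the calibration is good to about 2 mm. A picture is of the moment at which its call begins. There is no depth.
- env.finish_job(): hands the job in; it is judged then, once.
The state is a dict: "clock": time; "qpos": joint angles; "dq": joint speeds; "tau": joint torques, N m; "eef_pos": TCP position; "ee_rot": TCP orientation; "wrist_force": force on the tool from outside, world axes, zero at the start; "torque": the same for the moment, N m; "gripper_width": finger opening in m; "finger_force": force on a finger pad.
Only numpy, scipy, OpenCV 4.12 (cv2) and the standard library are available. Lean on these libraries where they do the work, as an engineer would, in place of code of your own. Each camera call takes 0.05 s, during which the arm holds its last target. There are 200 camera calls.

## Working session

There is one attempt and no reset: what is moved stays moved. The work goes in short steps, Python scripts to look and compute and a tool call to move; the robot and the scene stay as the last step left them, time stands still between calls to the robot, and variables do not carry over. Pictures are saved under pics/ and viewed, at most 14 in all, crops included, and the job is handed in when it is done.

Besides the shell and the picture viewer there is one more tool, called after "Call:" by a JSON object that holds its "name" and its "arguments". play_rows: Moves the arm, as the interface text tells. Its arguments: {"type":"object","properties":{"motion":{"type":"array","items":{"type":"object","properties":{"offset":{"type":"array","items":{"type":"number"}},"twist":{"type":"number"},"gripper":{"type":"number"}}}},"grip_force":{"type":"number"}},"required":["motion"]}

```bash
mkdir -p pics; python3 - <<'E'
from rig import env
import cv2,pickle
o=env.observe(); print(o)
for n in("top","side"):
    c=env.camera(n); pickle.dump(c,open(f"pics/{n}0.pkl","wb")); cv2.imwrite(f"pics/{n}0.png",c["pixels"][:,:,::-1]); print(n,c["vertical_fov"],c["cx"],c["cy"],c["R"],c["t"])
E
```

```text
{'clock': 0.0, 'qpos': array([ 9.43893796e-01,  2.45853081e-01,  1.55903761e+00,  1.68675109e-05,
        1.33866972e+00, -1.74115503e-01]), 'dq': array([-0.00131732,  0.00022472, -0.00162686,  0.00185133,  0.0008831 ,
        0.00021856]), 'tau': array([ 7.31087875e-04, -4.29503810e+01, -3.26131511e+01, -9.85923543e-05,
        5.30300531e-03,  4.68902655e-06]), 'eef_pos': array([0.2840234 , 0.58403898, 0.23014268]), 'ee_rot': array([-7.05006206e-01, -3.06066133e+00,  2.83557371e-03]), 'wrist_force': array([ 0.76274602, -0.47063254, -0.01519354]), 'torque': array([ 0.04767463,  0.01298187, -0.05171508]), 'finger_force': 0.0, 'gripper_width': 0.0854490625191617}
top 55.520953343868975 312.86391839773086 237.91288283527277 [[-0.02571238 -0.99966845 -0.00136703]
 [-0.97860335  0.02544978 -0.20417589]
 [ 0.20414299 -0.00391207 -0.97893326]] [-0.0060456   0.55183549  0.66516528]
side 56.85291052794965 316.3475563379395 232.1195375706382 [[-0.68802937 -0.72562712  0.00899254]
 [-0.39351274  0.36265421 -0.84476603]
 [ 0.60972396 -0.58476252 -0.53506026]] [0.37390555 0.27813498 0.39926611]
```

View pics/top0.png

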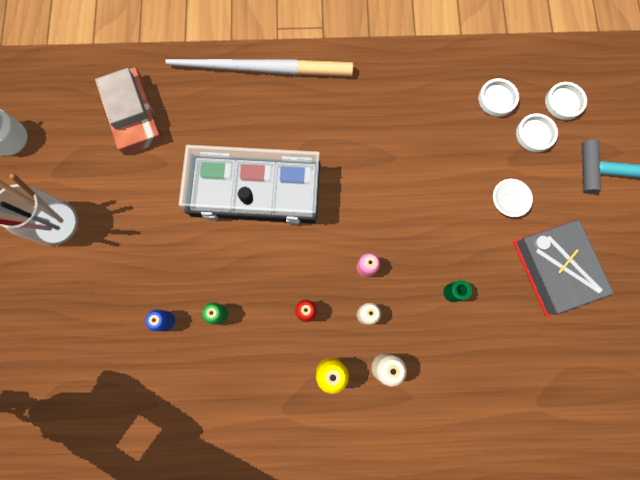

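View pics/side0.png

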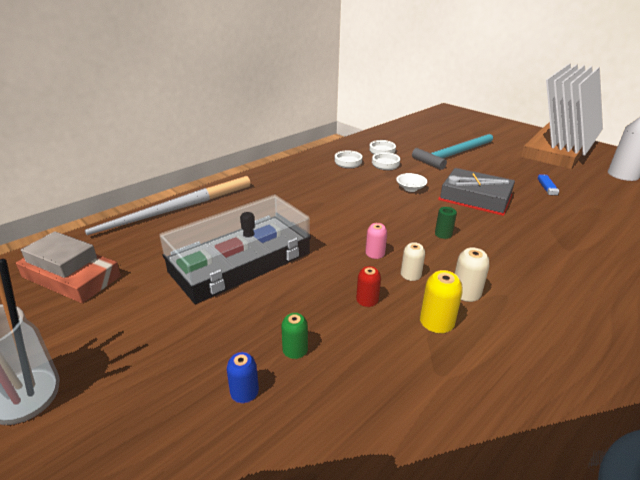

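The top view shows the case with its corners around (182,146) to (320,222) and the knob at (245,195). Box order from the left is green, red, blue. The buff tops are blue (154,320), green (211,313), red (306,310) and clean (369,313), with the tube at (460,290). The pink, yellow and larger cream ones are look-alikes. Next I'll zoom in on the case.

```bash
cat > h.py <<'E'
import numpy as np,pickle,cv2
def load(n): return pickle.load(open(f"pics/{n}.pkl","rb"))
def ray(c,u,v):
    f=240/np.tan(np.radians(c["vertical_fov"])/2)
    d=np.array([(u-c["cx"])/f,(v-c["cy"])/f,1.]); R=np.array(c["R"]); return -R.T@c["t"], R.T@d
def pl(c,u,v,z):
    o,d=ray(c,u,v); return (o+d*(z-o[2])/d[2]).round(4)
def proj(c,X):
    f=240/np.tan(np.radians(c["vertical_fov"])/2); p=np.array(c["R"])@X+c["t"]; return (f*p[:2]/p[2]+[c["cx"],c["cy"]]).round(1)
def tri(c1,p1,c2,p2):
    o1,d1=ray(c1,*p1);o2,d2=ray(c2,*p2)
    s=np.linalg.lstsq(np.c_[d1,-d2],o2-o1,rcond=None)[0]; a=o1+s[0]*d1;b=o2+s[1]*d2
    return ((a+b)/2).round(4),np.linalg.norm(a-b).round(4)
E
python3 - <<'E'
from h import *
t=load("top0");s=load("side0")
for n,a,b in(("blue",(154,320),(240,360)),("green",(211,313),(294,319)),("red",(306,310),(370,271)),("clean",(369,313),(414,246)),("knobtop",(244,190),(248,213))):
    print(n,pl(t,*a,.055),pl(s,*b,.055),tri(t,a,s,b))
print("tube",pl(t,461,290,.052))
im=t["pixels"][135:235,170:330,::-1]; cv2.imwrite("pics/c1.png",cv2.resize(im,None,fx=5,fy=5,interpolation=cv2.INTER_CUBIC))
im=s["pixels"][190:305,150:320,::-1]; cv2.imwrite("pics/c2.png",cv2.resize(im,None,fx=4.7,fy=4.7,interpolation=cv2.INTER_CUBIC))
E
```

```text
blue [0.4299 0.2262 0.055 ] [0.4307 0.2263 0.055 ] (array([0.4301, 0.2263, 0.0554]), np.float64(0.0007))
green [0.4382 0.1391 0.055 ] [0.439  0.1383 0.055 ] (array([0.4382, 0.1389, 0.0559]), np.float64(0.0001))
red [ 0.439  -0.0069  0.055 ] [ 0.439  -0.0073  0.055 ] (array([ 0.4389, -0.0069,  0.0553]), np.float64(0.0003))
clean [ 0.432  -0.1034  0.055 ] [ 0.4342 -0.1074  0.055 ] (array([ 0.4317, -0.1031,  0.0583]), np.float64(0.0002))
knobtop [0.6343 0.0894 0.055 ] [0.6951 0.0227 0.055 ] (array([0.614 , 0.0792, 0.1121]), np.float64(0.0044))
tube [ 0.4637 -0.2488  0.052 ]
```

View pics/c1.png

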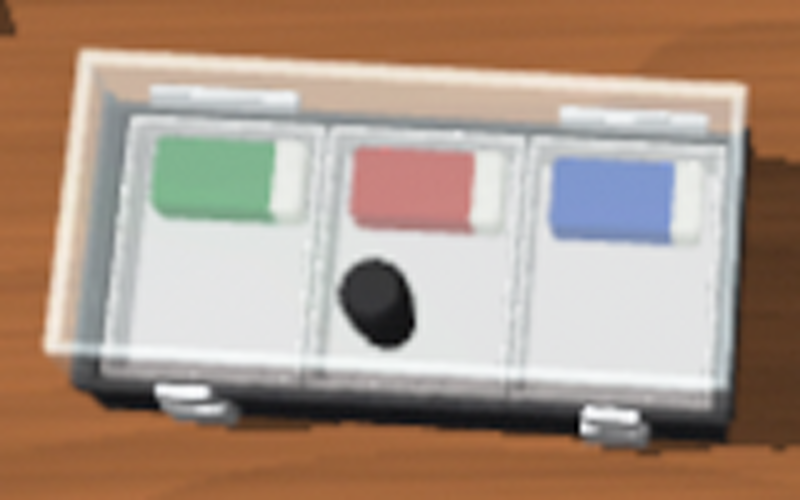

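View pics/c2.png

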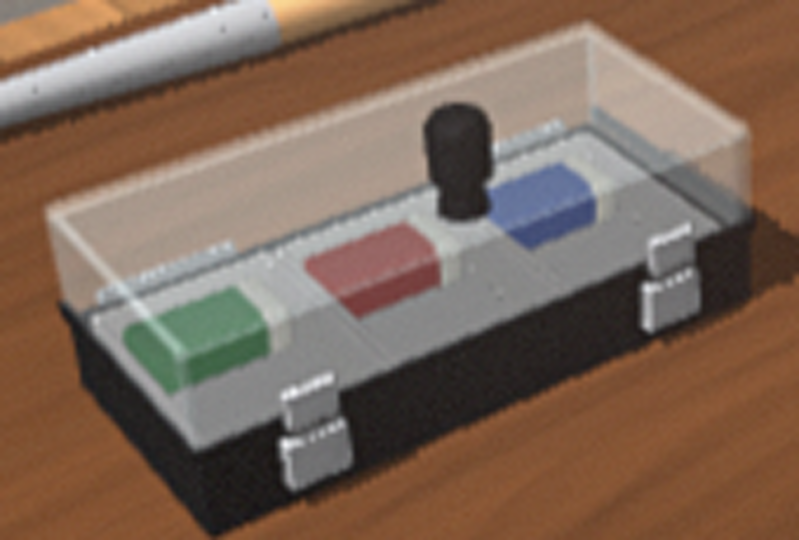

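The close-ups show the lid's top corners, the knob's top centre (c1 about (374,285)) and its foot (388,332). The bars from left to right are green, red, blue.

```bash
python3 - <<'E'
from h import *
t=load("top0");s=load("side0")
A=[(82,54),(745,88),(725,388),(49,350)]
B=[(53,213),(590,27),(746,131),(185,352)]
P=[]
for a,b in zip(A,B):
    a=(a[0]/5+170-.4,a[1]/5+135-.4); b=(b[0]/4.7+150-.4,b[1]/4.7+190-.4)
    p=pl(t,*a,.074);q=pl(s,*b,.074);P.append((p+q)/2);print(p,q)
P=np.array(P); print("center",P.mean(0)); print("lens",[np.linalg.norm(P[i]-P[(i+1)%4]).round(4) for i in range(4)])
y=(P[0]-P[1]+P[3]-P[2]);y/=np.linalg.norm(y); print("heading of y axis->yaw",np.arctan2(-y[0],y[1]))
x=(P[0]-P[3]+P[1]-P[2]);print("yaw from x",np.arctan2(x[1],x[0]))
a=(374/5+170-.4,286/5+135-.4); b=(459/4.7+150-.4,114/4.7+190-.4)
print("knob",pl(t,*a,.110),pl(s,*b,.110),tri(t,a,s,b))
E
```

```text
[0.7058 0.1806 0.074 ] [0.7028 0.1799 0.074 ]
[ 0.6885 -0.0331  0.074 ] [ 0.6861 -0.0323  0.074 ]
[ 0.5889 -0.024   0.074 ] [ 0.5881 -0.0231  0.074 ]
[0.6068 0.1879 0.074 ] [0.6056 0.1873 0.074 ]
center [0.646575 0.0779   0.074   ]
lens [np.float64(0.2136), np.float64(0.0992), np.float64(0.2119), np.float64(0.0984)]
heading of y axis->yaw -0.08163847145132794
yaw from x -0.08360355270617258
knob [0.6136 0.0805 0.11  ] [0.6132 0.0787 0.11  ] (array([0.6127, 0.0799, 0.1109]), np.float64(0.0015))
```

Call:
{"name": "play_rows", "arguments": {"motion": [{"offset":[0,0,0],"twist":-7.07,"gripper":0.05},{"offset":[0,0,0],"twist":-7.07,"gripper":0.05},{"offset":[0,0,0],"twist":-7.08,"gripper":0.05},{"offset":[-0.023,-0.03,0],"twist":0,"gripper":0.05},{"offset":[-0.023,-0.03,0],"twist":0,"gripper":0.05},{"offset":[-0.023,-0.03,0],"twist":0,"gripper":0.05},{"offset":[-0.023,-0.03,0],"twist":0,"gripper":0.05},{"offset":[-0.023,-0.03,0],"twist":0,"gripper":0.05}], "grip_force": 20}}

```text
clock: 0.9
eef_pos: [0.3869, 0.4241, 0.2308]
ee_rot: [-0.129, -3.138, 0.001]
wrist_force: [0.6, -0.6, 1.1]
gripper_width: 0.0498
finger_force: 0.0
```

Call:
{"name": "play_rows", "arguments": {"motion": [{"offset":[-0.023,-0.03,0],"twist":0,"gripper":0.05},{"offset":[-0.023,-0.03,0],"twist":0,"gripper":0.05},{"offset":[-0.023,-0.03,0],"twist":0,"gripper":0.05},{"offset":[-0.023,-0.03,0],"twist":0,"gripper":0.05},{"offset":[-0.023,-0.03,0],"twist":0,"gripper":0.05},{"offset":[-0.023,-0.03,0],"twist":0,"gripper":0.05},{"offset":[-0.023,-0.03,0],"twist":0,"gripper":0.05},{"offset":[-0.023,-0.03,0],"twist":0,"gripper":0.05}]}}

```text
clock: 1.7
eef_pos: [0.5506, 0.1697, 0.2308]
ee_rot: [-0.13, -3.138, 0.0]
wrist_force: [0.3, 0.1, 0.5]
gripper_width: 0.0501
finger_force: 0.0
```

Call:
{"name": "play_rows", "arguments": {"motion": [{"offset":[-0.023,-0.03,0.01],"twist":0,"gripper":0.05},{"offset":[-0.023,-0.03,0.01],"twist":0,"gripper":0.05},{"offset":[0,0,0],"twist":0,"gripper":0.05},{"offset":[0,0,0],"twist":0,"gripper":0.05},{"offset":[0,0,0],"twist":0,"gripper":0.05}]}}

```text
clock: 2.2
eef_pos: [0.5907, 0.1084, 0.2113]
ee_rot: [-0.128, -3.139, -0.0]
wrist_force: [0.3, 0.5, 0.5]
gripper_width: 0.05
finger_force: 0.0
```

```bash
cat >> h.py <<'E'
from scipy.spatial.transform import Rotation as Ro
CX=np.array([.9966,-.0824,0]);CY=np.array([.0824,.9966,0]);C0=np.array([.648,.0772,0])
def go(X):
    from rig import env
    o=env.observe(); R=Ro.from_rotvec(o["ee_rot"]).as_matrix()
    yaw=np.degrees(np.arctan2(R[1,1],R[0,1]))
    print("t",round(o["clock"],2),"pos",o["eef_pos"].round(4),"yheading",yaw.round(2),"tilt",R[2,2].round(5),"w",o["gripper_width"].round(4),"F",o["wrist_force"].round(1),"d_tool",(R.T@(np.array(X)-o["eef_pos"])).round(4))
E
python3 -c "
from h import *;go([.6123,.080,.079])"
```

```text
Traceback (most recent call last):
  File "h.py", line 20, in go
    print("t",round(o["clock"],2),"pos",o["eef_pos"].round(4),"yheading",yaw.round(2),"tilt",R[2,2].round(5),"w",o["gripper_width"].round(4),"F",o["wrist_force"].round(1),"d_tool",(R.T@(np.array(X)-o["eef_pos"])).round(4))
                                                                                                                 ^^^^^^^^^^^^^^^^^^^^^^^^
AttributeError: 'float' object has no attribute 'round'
```

Call:
{"name": "play_rows", "arguments": {"motion": [{"offset":[-0.024,-0.0265,0],"twist":0,"gripper":0.05},{"offset":[0,0,0.03],"twist":0,"gripper":0.05},{"offset":[0,0,0.03],"twist":0,"gripper":0.05},{"offset":[0,0,0.03],"twist":0,"gripper":0.05},{"offset":[0,0,0.02],"twist":0,"gripper":0.05},{"offset":[0,0,0],"twist":0,"gripper":0.05}]}}

```text
clock: 2.8
eef_pos: [0.61, 0.0807, 0.0981]
ee_rot: [-0.126, -3.132, -0.0]
wrist_force: [0.4, 0.3, -0.2]
gripper_width: 0.0497
finger_force: 0.0
```

```bash
sed -i 's/o\["gripper_width"\].round(4)/round(float(o["gripper_width"]),4)/' h.py
python3 - <<'E'
from h import *
from rig import env
go([.6123,.080,.079])
c=env.camera("side"); im=c["pixels"][120:320,120:360,::-1]; cv2.imwrite("pics/s1.png",cv2.resize(im,None,fx=3,fy=3))
E
```

```text
t 2.8 pos [0.61   0.0807 0.0981] yheading 85.38 tilt -0.99998 w 0.0497 F [ 0.4  0.3 -0.2] d_tool [-0.0025 -0.0005  0.0191]
```

View pics/s1.png

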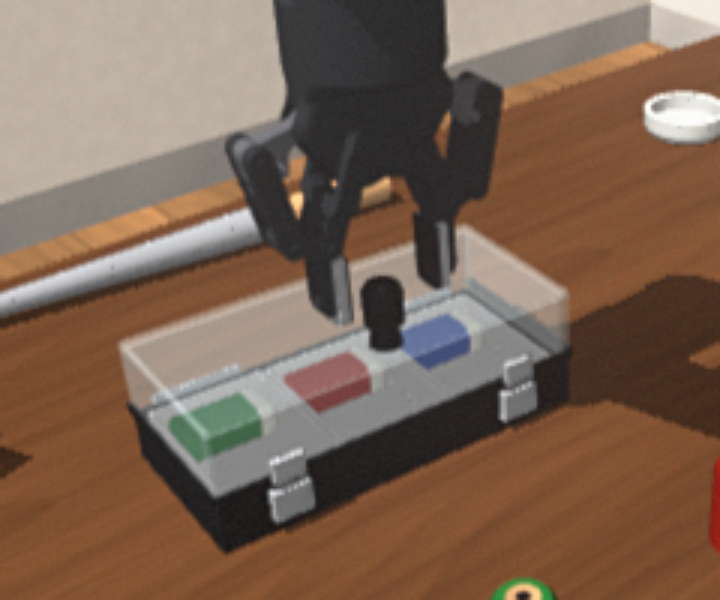

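The fingers straddle the knob (picture centre about (382,310)). I'll go down and close.

Call:
{"name": "play_rows", "arguments": {"motion": [{"offset":[-0.0025,-0.0005,0.019],"twist":0,"gripper":0.05},{"offset":[0,0,0],"twist":0,"gripper":0.05},{"offset":[0,0,0],"twist":0,"gripper":0.01},{"offset":[0,0,0],"twist":0,"gripper":0.01},{"offset":[0,0,0],"twist":0,"gripper":0.01},{"offset":[0,0,0],"twist":0,"gripper":0.01},{"offset":[0,0,0],"twist":0,"gripper":0.01}], "grip_force": 25}}

```text
clock: 3.55
eef_pos: [0.6164, 0.0809, 0.0844]
ee_rot: [0.13, 3.136, 0.007]
wrist_force: [0.2, 8.1, 2.4]
gripper_width: 0.0204
finger_force: 24.7
```

```bash
python3 -c "
from h import *;go([.6123,.080,.079])
a=np.arctan2(68,-87)-np.linspace(0,1.5,13);p=110.4*np.c_[np.cos(a),np.sin(a)];print(np.diff(p,axis=0).round(1).tolist())"
```

```text
t 3.55 pos [0.6164 0.0809 0.0844] yheading 85.27 tilt -0.99999 w 0.0204 F [0.2 8.1 2.4] d_tool [ 0.004  -0.0013  0.0054]
[[9.2, 10.3], [10.4, 9.1], [11.4, 7.7], [12.3, 6.2], [13.0, 4.7], [13.5, 3.0], [13.7, 1.3], [13.8, -0.4], [13.6, -2.1], [13.3, -3.8], [12.7, -5.4], [11.9, -7.0]]
```

Call:
{"name": "play_rows", "arguments": {"motion": [{"offset":[-0.0092,0,-0.0103],"twist":0,"gripper":0.01},{"offset":[-0.0104,0,-0.0091],"twist":0,"gripper":0.01},{"offset":[-0.0114,0,-0.0077],"twist":0,"gripper":0.01},{"offset":[-0.0123,0,-0.0062],"twist":0,"gripper":0.01},{"offset":[0,0,0],"twist":0,"gripper":0.01}]}}

```text
clock: 4.05
eef_pos: [0.6599, 0.0773, 0.1172]
ee_rot: [0.129, 3.136, 0.007]
wrist_force: [-1.0, 7.7, -0.6]
gripper_width: 0.0205
finger_force: 26.3
```

```bash
python3 - <<'E'
from h import *
from rig import env
go([.6123,.080,.079])
c=env.camera("side"); im=c["pixels"][120:320,120:360,::-1]; cv2.imwrite("pics/s2.png",cv2.resize(im,None,fx=3,fy=3))
go([.6123,.080,.079])
E
```

```text
t 4.05 pos [0.6599 0.0773 0.1172] yheading 85.27 tilt -0.99999 w 0.0205 F [-1.   7.7 -0.6] d_tool [ 0.0477 -0.0014  0.0381]
t 4.1 pos [0.6592 0.0773 0.117 ] yheading 85.29 tilt -0.99999 w 0.0202 F [-0.2  8.5 -0.7] d_tool [ 0.047  -0.0013  0.0379]
```

View pics/s2.png

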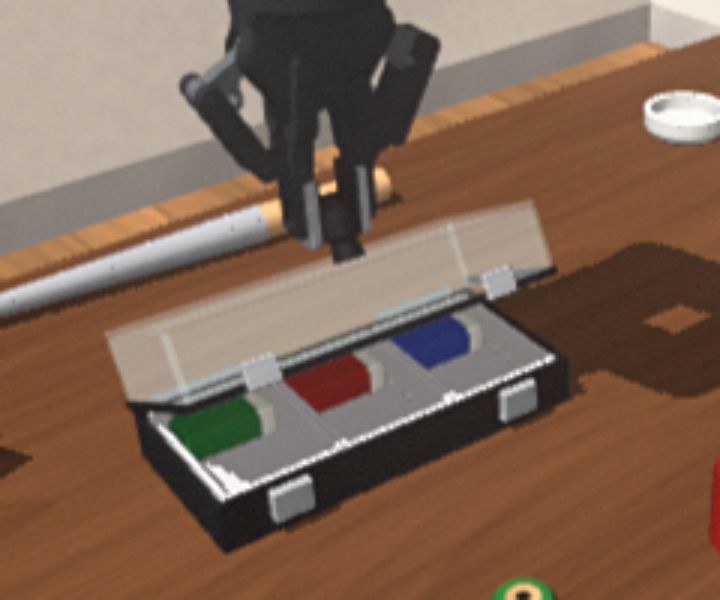

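The lid is about 0.5 rad open and the knob is pivoting in the grip. I'll carry on along the arc.

Call:
{"name": "play_rows", "arguments": {"motion": [{"offset":[-0.013,0,-0.0047],"twist":0,"gripper":0.01},{"offset":[-0.0135,0,-0.003],"twist":0,"gripper":0.01},{"offset":[-0.0137,0,-0.0013],"twist":0,"gripper":0.01},{"offset":[-0.0138,0,0.0004],"twist":0,"gripper":0.01},{"offset":[-0.0136,0,0.0021],"twist":0,"gripper":0.01},{"offset":[-0.0133,0,0.0038],"twist":0,"gripper":0.01},{"offset":[-0.0127,0,0.0054],"twist":0,"gripper":0.01},{"offset":[0,0,0],"twist":0,"gripper":0.01}]}}

```text
clock: 4.9
eef_pos: [0.7536, 0.0694, 0.1144]
ee_rot: [0.129, 3.136, 0.006]
wrist_force: [0.5, 5.9, 1.8]
gripper_width: 0.0208
finger_force: 24.9
```

```bash
python3 - <<'E'
from h import *
from rig import env
c=env.camera("side"); im=c["pixels"][120:320,120:360,::-1]; cv2.imwrite("pics/s3.png",cv2.resize(im,None,fx=3,fy=3))
go([.6123,.080,.079])
E
```

```text
t 4.95 pos [0.7531 0.0695 0.1146] yheading 85.31 tilt -0.99999 w 0.0205 F [0.4 6.3 0.6] d_tool [ 0.1413 -0.0012  0.0352]
```

View pics/s3.png

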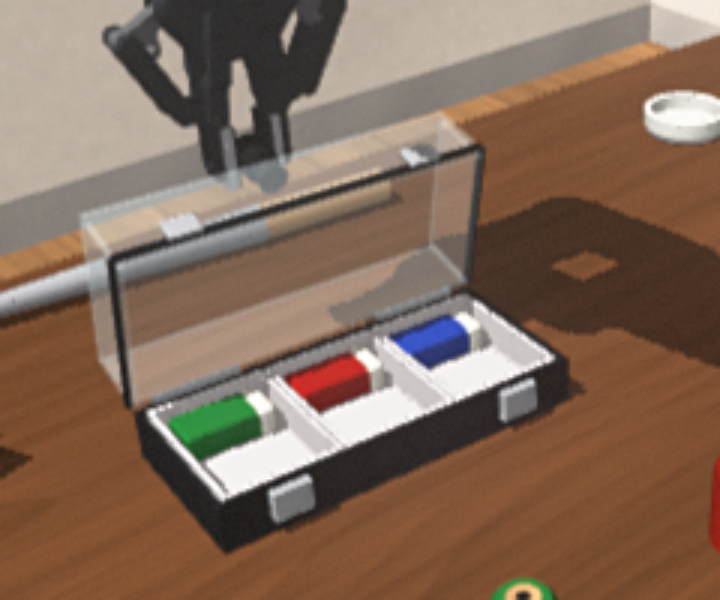

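The lid is at about 1.35 rad, past its balance point. I'll release it and withdraw up and back so it can fall open.

Call:
{"name": "play_rows", "arguments": {"motion": [{"offset":[-0.006,0,0.003],"twist":0,"gripper":0.05},{"offset":[0,0,0],"twist":0,"gripper":0.05},{"offset":[-0.01,0,-0.02],"twist":0,"gripper":0.06},{"offset":[-0.01,0,-0.035],"twist":0,"gripper":0.06},{"offset":[-0.005,0,-0.04],"twist":0,"gripper":0.06},{"offset":[0,0,-0.03],"twist":0,"gripper":0.06},{"offset":[0,0,0],"twist":0,"gripper":0.06}]}}

```text
clock: 5.65
eef_pos: [0.7855, 0.0641, 0.2431]
ee_rot: [0.13, 3.127, -0.001]
wrist_force: [0.6, -0.5, 1.4]
gripper_width: 0.0603
finger_force: 0.0
```

```bash
python3 - <<'E'
from h import *
from rig import env
c=env.camera("side"); im=c["pixels"][120:460,120:440,::-1]; cv2.imwrite("pics/s4.png",cv2.resize(im,None,fx=1.7,fy=1.7))
c=env.camera("top"); pickle.dump(c,open("pics/top1.pkl","wb"))
im=c["pixels"][80:240,100:380,::-1]; cv2.imwrite("pics/t4.png",cv2.resize(im,None,fx=2.8,fy=2.8))
go([.4382,.1390,.13])
E
```

```text
t 5.75 pos [0.783  0.0643 0.2362] yheading 85.26 tilt -1.0 w 0.0599 F [0.7 1.  0. ] d_tool [0.35   0.0459 0.1055]
```

View pics/s4.png

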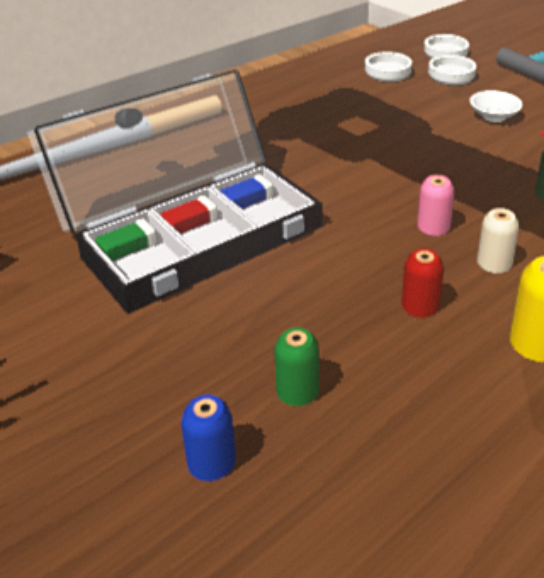

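View pics/t4.png

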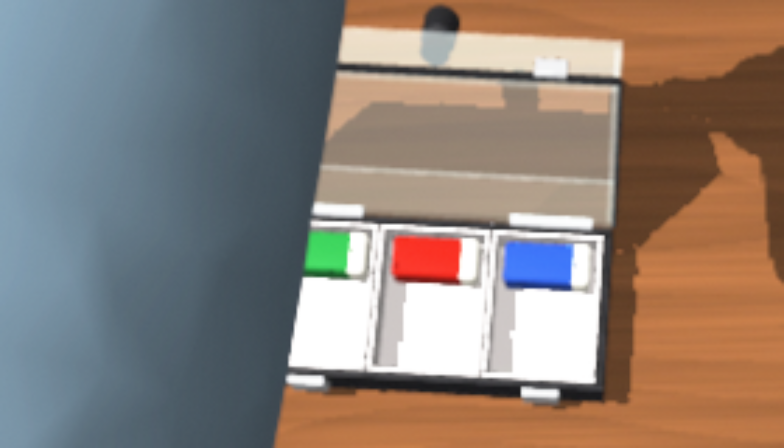

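The lid is fully open. Now to check the box positions from the rim corners.

```bash
python3 - <<'E'
from h import *
t=load("top1")
P=np.array([pl(t,u/2.8+100-.3,v/2.8+80-.3,.03) for u,v in((379,226),(605,236),(597,383),(372,372))])
print(P); m=P.mean(0); print("len",np.linalg.norm(P[0]-P[1]),np.linalg.norm(P[0]-P[3]),"yaw",np.arctan2(-(P[0]-P[1])[0],(P[0]-P[1])[1]))
red=m+CY*.0342; print("redbox",red,"model",C0)
for n,k in(("green",1),("red",0),("blue",-1)):
    print(n,"target",(.5*(red+C0)+CY*.0685*k-CX*.014).round(4))
E
```

```text
[[ 0.6955  0.1087  0.03  ]
 [ 0.6854 -0.0287  0.03  ]
 [ 0.5934 -0.0214  0.03  ]
 [ 0.6037  0.112   0.03  ]]
len 0.13777071532078214 0.09185929457599812 yaw -0.07337603503646054
redbox [0.64731808 0.07673372 0.03      ] model [0.648  0.0772 0.    ]
green target [0.6394 0.1464 0.015 ]
red target [0.6337 0.0781 0.015 ]
blue target [0.6281 0.0099 0.015 ]
```

Call:
{"name": "play_rows", "arguments": {"motion": [{"offset":[0.03,0.004,0],"twist":0,"gripper":0.06},{"offset":[0.04,0.005,0],"twist":0,"gripper":0.06},{"offset":[0.04,0.005,0],"twist":0,"gripper":0.06},{"offset":[0.04,0.005,0],"twist":0,"gripper":0.06},{"offset":[0.04,0.005,0],"twist":0,"gripper":0.06},{"offset":[0.04,0.005,0],"twist":0,"gripper":0.06},{"offset":[0.04,0.005,0],"twist":0,"gripper":0.06},{"offset":[0.04,0.005,0],"twist":0,"gripper":0.06}]}}

```text
clock: 6.55
eef_pos: [0.474, 0.1291, 0.2325]
ee_rot: [-0.13, -3.135, 0.001]
wrist_force: [0.9, 1.0, 0.8]
gripper_width: 0.0601
finger_force: 0.0
```

Call:
{"name": "play_rows", "arguments": {"motion": [{"offset":[0.04,0.005,0.03],"twist":0,"gripper":0.06},{"offset":[0,0.0,0.04],"twist":0,"gripper":0.06},{"offset":[0.0,0.0,0.03],"twist":0,"gripper":0.06},{"offset":[0.0,0.0,0.0],"twist":0,"gripper":0.06},{"offset":[0.0,0.0,0.0],"twist":0,"gripper":0.06},{"offset":[0.0,0.0,0.0],"twist":0,"gripper":0.06}]}}

```text
clock: 7.15
eef_pos: [0.4388, 0.1373, 0.1365]
ee_rot: [0.13, 3.137, 0.0]
wrist_force: [-0.2, 0.2, -0.5]
gripper_width: 0.06
finger_force: 0.0
```

```bash
python3 -c "
from h import *;go([.4382,.1390,.025])"
```

```text
t 7.15 pos [0.4388 0.1373 0.1365] yheading 85.26 tilt -1.0 w 0.06 F [-0.2  0.2 -0.5] d_tool [0.001  0.0016 0.1115]
```

Call:
{"name": "play_rows", "arguments": {"motion": [{"offset":[0.001,0.0015,0.04],"twist":0,"gripper":0.06},{"offset":[0,0,0.04],"twist":0,"gripper":0.06},{"offset":[0,0,0.031],"twist":0,"gripper":0.06},{"offset":[0,0,0],"twist":0,"gripper":0.06},{"offset":[0,0,0],"twist":0,"gripper":0.02},{"offset":[0,0,0],"twist":0,"gripper":0.02},{"offset":[0,0,0],"twist":0,"gripper":0.02},{"offset":[0,0,0],"twist":0,"gripper":0.02}], "grip_force": 30}}

```text
clock: 7.95
eef_pos: [0.4394, 0.1391, 0.0267]
ee_rot: [0.129, 3.133, 0.001]
wrist_force: [0.5, 1.2, 7.0]
gripper_width: 0.0328
finger_force: 30.6
```

Call:
{"name": "play_rows", "arguments": {"motion": [{"offset":[0,0,0],"twist":0,"gripper":0.02},{"offset":[0,0,0],"twist":0,"gripper":0.02}]}}

```text
clock: 8.15
eef_pos: [0.4394, 0.1391, 0.0267]
ee_rot: [0.129, 3.133, 0.001]
wrist_force: [-0.3, 0.5, 7.1]
gripper_width: 0.0324
finger_force: 30.6
```

```bash
python3 -c "
from h import *;go([.6394,.1464,.032])"
```

```text
t 8.15 pos [0.4394 0.1391 0.0267] yheading 85.28 tilt -0.99998 w 0.0324 F [-0.3  0.5  7.1] d_tool [-0.1988  0.0237 -0.0042]
```

Call:
{"name": "play_rows", "arguments": {"motion": [{"offset":[0,0,-0.04],"twist":0,"gripper":0.02},{"offset":[0,0,-0.04],"twist":0,"gripper":0.02},{"offset":[-0.04,0.0047,0],"twist":0,"gripper":0.02},{"offset":[-0.04,0.0047,0],"twist":0,"gripper":0.02},{"offset":[-0.04,0.0047,0],"twist":0,"gripper":0.02},{"offset":[-0.04,0.0047,0],"twist":0,"gripper":0.02},{"offset":[-0.039,0.0047,0],"twist":0,"gripper":0.02},{"offset":[0,0,0.02],"twist":0,"gripper":0.02}]}}

```text
clock: 8.95
eef_pos: [0.6444, 0.1457, 0.0891]
ee_rot: [0.13, 3.126, 0.002]
wrist_force: [0.7, 0.0, -0.5]
gripper_width: 0.0327
finger_force: 30.5
```

Call:
{"name": "play_rows", "arguments": {"motion": [{"offset":[0,0,0.015],"twist":0,"gripper":0.02},{"offset":[0,0,0],"twist":0,"gripper":0.02},{"offset":[0,0,0],"twist":0,"gripper":0.02},{"offset":[0,0,0],"twist":0,"gripper":0.02}]}}

```text
clock: 9.35
eef_pos: [0.637, 0.1461, 0.0701]
ee_rot: [0.129, 3.138, 0.0]
wrist_force: [0.7, -0.9, 0.4]
gripper_width: 0.0326
finger_force: 30.5
```

```bash
python3 - <<'E'
from h import *
from rig import env
c=env.camera("side"); im=c["pixels"][160:320,120:360,::-1]; cv2.imwrite("pics/s5.png",cv2.resize(im,None,fx=3,fy=3))
go([.6394,.1464,.0335])
E
```

```text
t 9.4 pos [0.6373 0.1461 0.0703] yheading 85.29 tilt -1.0 w 0.0325 F [ 0.2  0.1 -0.5] d_tool [-0.002   0.0005  0.0368]
```

View pics/s5.png

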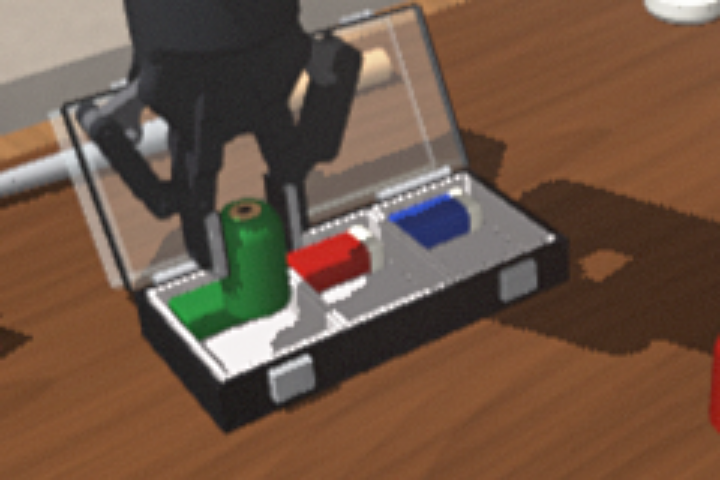

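The green buff hangs upright above its own box. I'll lower and release it.

Call:
{"name": "play_rows", "arguments": {"motion": [{"offset":[-0.001,0,0.02],"twist":0,"gripper":0.02},{"offset":[0,0,0.012],"twist":0,"gripper":0.02},{"offset":[0,0,0.0043],"twist":0,"gripper":0.02},{"offset":[0,0,0],"twist":0,"gripper":0.02},{"offset":[0,0,0],"twist":0,"gripper":0.02},{"offset":[0,0,0],"twist":0,"gripper":0.02}]}}

```text
clock: 10.0
eef_pos: [0.6383, 0.1459, 0.0333]
ee_rot: [0.129, 3.138, 0.0]
wrist_force: [0.1, 0.7, 2.8]
gripper_width: 0.0325
finger_force: 30.8
```

```bash
python3 -c "
from h import *;go([.6394,.1464,.0335])"
```

```text
t 10.0 pos [0.6383 0.1459 0.0333] yheading 85.28 tilt -1.0 w 0.0325 F [0.1 0.7 2.8] d_tool [-0.0011  0.0006 -0.0002]
```

Call:
{"name": "play_rows", "arguments": {"motion": [{"offset":[0,0,0],"twist":0,"gripper":0.046},{"offset":[0,0,0],"twist":0,"gripper":0.046},{"offset":[0,0,-0.02],"twist":0,"gripper":0.046},{"offset":[0,0,-0.04],"twist":0,"gripper":0.046},{"offset":[0,0,-0.04],"twist":0,"gripper":0.06},{"offset":[0.031,-0.028,0],"twist":0,"gripper":0.06},{"offset":[0.031,-0.028,0],"twist":0,"gripper":0.06},{"offset":[0.031,-0.028,0],"twist":0,"gripper":0.06}]}}

```text
clock: 10.8
eef_pos: [0.5374, 0.0692, 0.1329]
ee_rot: [0.128, 3.138, -0.0]
wrist_force: [0.0, -0.8, 1.0]
gripper_width: 0.0602
finger_force: 0.0
```

Call:
{"name": "play_rows", "arguments": {"motion": [{"offset":[0.031,-0.028,0],"twist":0,"gripper":0.06},{"offset":[0.031,-0.028,0],"twist":0,"gripper":0.06},{"offset":[0.031,-0.028,0],"twist":0,"gripper":0.06},{"offset":[0,0,0.03],"twist":0,"gripper":0.06},{"offset":[0,0,0],"twist":0,"gripper":0.06},{"offset":[0,0,0],"twist":0,"gripper":0.06},{"offset":[0,0,0],"twist":0,"gripper":0.06}]}}

```text
clock: 11.5
eef_pos: [0.4398, -0.0061, 0.1035]
ee_rot: [0.128, 3.138, -0.0]
wrist_force: [-0.4, 1.8, 0.6]
gripper_width: 0.0596
finger_force: 0.0
```

```bash
python3 - <<'E'
from h import *
from rig import env
c=env.camera("side"); cv2.imwrite("pics/s6.png",c["pixels"][:,:,::-1])
go([.4389,-.0069,.026])
E
```

```text
t 11.55 pos [ 0.4399 -0.0061  0.1036] yheading 85.33 tilt -1.0 w 0.0597 F [ 0.1 -0.3  1.6] d_tool [ 0.0011 -0.0009  0.0776]
```

View pics/s6.png

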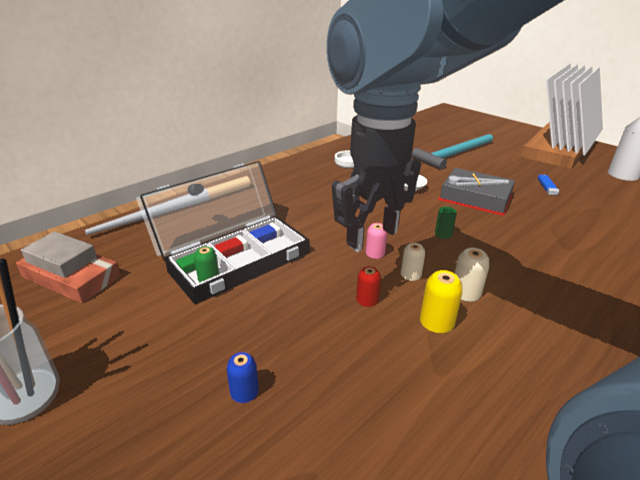

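The green buff stands in its box at (205,265) and the gripper hovers over the red one (369,285). I'll pick that up next.

Call:
{"name": "play_rows", "arguments": {"motion": [{"offset":[0.001,-0.001,0.04],"twist":0,"gripper":0.06},{"offset":[0,0,0.037],"twist":0,"gripper":0.06},{"offset":[0,0,0],"twist":0,"gripper":0.06},{"offset":[0,0,0],"twist":0,"gripper":0.02},{"offset":[0,0,0],"twist":0,"gripper":0.02},{"offset":[0,0,0],"twist":0,"gripper":0.02},{"offset":[0,0,0],"twist":0,"gripper":0.02},{"offset":[0,0,0],"twist":0,"gripper":0.02}]}}

```text
clock: 12.35
eef_pos: [0.4399, -0.0076, 0.0279]
ee_rot: [0.129, 3.134, -0.001]
wrist_force: [-0.1, 1.5, 6.8]
gripper_width: 0.0327
finger_force: 30.5
```

```bash
python3 -c "
from h import *;go([.6337,.0781,.033])"
```

```text
t 12.35 pos [ 0.4399 -0.0076  0.0279] yheading 85.27 tilt -0.99999 w 0.0327 F [-0.1  1.5  6.8] d_tool [-0.1861  0.1014 -0.0043]
```

Call:
{"name": "play_rows", "arguments": {"motion": [{"offset":[0,0,-0.04],"twist":0,"gripper":0.02},{"offset":[0,0,-0.04],"twist":0,"gripper":0.02},{"offset":[-0.037,0.0203,0],"twist":0,"gripper":0.02},{"offset":[-0.037,0.0203,0],"twist":0,"gripper":0.02},{"offset":[-0.037,0.0203,0],"twist":0,"gripper":0.02},{"offset":[-0.037,0.0203,0],"twist":0,"gripper":0.02},{"offset":[-0.037,0.0203,0],"twist":0,"gripper":0.02},{"offset":[0,0,0.02],"twist":0,"gripper":0.02}]}}

```text
clock: 13.15
eef_pos: [0.6371, 0.0802, 0.0901]
ee_rot: [0.126, 3.128, 0.0]
wrist_force: [0.5, -1.0, -0.5]
gripper_width: 0.0326
finger_force: 30.4
```

Call:
{"name": "play_rows", "arguments": {"motion": [{"offset":[0,0,0.015],"twist":0,"gripper":0.02},{"offset":[0,0,0],"twist":0,"gripper":0.02},{"offset":[0,0,0],"twist":0,"gripper":0.02},{"offset":[0,0,0],"twist":0,"gripper":0.02}]}}

```text
clock: 13.55
eef_pos: [0.6305, 0.0784, 0.0717]
ee_rot: [0.13, 3.138, -0.0]
wrist_force: [0.6, 0.1, -0.3]
gripper_width: 0.0325
finger_force: 30.4
```

```bash
python3 -c "
from h import *;go([.6337,.0781,.0344])"
```

```text
t 13.55 pos [0.6305 0.0784 0.0717] yheading 85.25 tilt -1.0 w 0.0325 F [ 0.6  0.1 -0.3] d_tool [-0.0031 -0.0001  0.0373]
```

Lower, check, then release.

Call:
{"name": "play_rows", "arguments": {"motion": [{"offset":[-0.002,0,0.02],"twist":0,"gripper":0.02},{"offset":[0,0,0.012],"twist":0,"gripper":0.02},{"offset":[0,0,0.005],"twist":0,"gripper":0.02},{"offset":[0,0,0],"twist":0,"gripper":0.02},{"offset":[0,0,0],"twist":0,"gripper":0.02},{"offset":[0,0,0],"twist":0,"gripper":0.02}]}}

```text
clock: 14.15
eef_pos: [0.6329, 0.0785, 0.0345]
ee_rot: [0.129, 3.138, -0.0]
wrist_force: [0.2, -0.4, 4.0]
gripper_width: 0.0327
finger_force: 30.7
```

```bash
python3 -c "
from h import *;go([.4301,.2263,.14])"
```

```text
t 14.15 pos [0.6329 0.0785 0.0345] yheading 85.28 tilt -1.0 w 0.0327 F [ 0.2 -0.4  4. ] d_tool [ 0.2142  0.1306 -0.1058]
```

Call:
{"name": "play_rows", "arguments": {"motion": [{"offset":[0,0,0],"twist":0,"gripper":0.046},{"offset":[0,0,0],"twist":0,"gripper":0.046},{"offset":[0,0,-0.02],"twist":0,"gripper":0.046},{"offset":[0,0,-0.04],"twist":0,"gripper":0.046},{"offset":[0,0,-0.04],"twist":0,"gripper":0.06},{"offset":[0.0357,0.0218,0],"twist":0,"gripper":0.06},{"offset":[0.0357,0.0218,0],"twist":0,"gripper":0.06},{"offset":[0.0357,0.0218,0],"twist":0,"gripper":0.06}]}}

```text
clock: 14.95
eef_pos: [0.5299, 0.1532, 0.1338]
ee_rot: [0.131, 3.139, 0.0]
wrist_force: [-0.8, 0.1, -0.3]
gripper_width: 0.0603
finger_force: 0.0
```

Call:
{"name": "play_rows", "arguments": {"motion": [{"offset":[0.0357,0.0218,0],"twist":0,"gripper":0.06},{"offset":[0.0357,0.0218,0],"twist":0,"gripper":0.06},{"offset":[0.0357,0.0218,0],"twist":0,"gripper":0.06},{"offset":[0,0,0.03],"twist":0,"gripper":0.06},{"offset":[0,0,0],"twist":0,"gripper":0.06},{"offset":[0,0,0],"twist":0,"gripper":0.06},{"offset":[0,0,0],"twist":0,"gripper":0.06}]}}

```text
clock: 15.65
eef_pos: [0.431, 0.2264, 0.1048]
ee_rot: [0.131, 3.137, 0.001]
wrist_force: [0.6, -0.1, 0.4]
gripper_width: 0.06
finger_force: 0.0
```

```bash
python3 -c "
from h import *;go([.4301,.2263,.026])"
```

```text
t 15.65 pos [0.431  0.2264 0.1048] yheading 85.22 tilt -1.0 w 0.06 F [ 0.6 -0.1  0.4] d_tool [ 0.001  -0.0002  0.0788]
```

Call:
{"name": "play_rows", "arguments": {"motion": [{"offset":[0.001,0,0.04],"twist":0,"gripper":0.06},{"offset":[0,0,0.0385],"twist":0,"gripper":0.06},{"offset":[0,0,0],"twist":0,"gripper":0.06},{"offset":[0,0,0],"twist":0,"gripper":0.02},{"offset":[0,0,0],"twist":0,"gripper":0.02},{"offset":[0,0,0],"twist":0,"gripper":0.02},{"offset":[0,0,0],"twist":0,"gripper":0.02},{"offset":[0,0,0],"twist":0,"gripper":0.02}]}}

```text
clock: 16.45
eef_pos: [0.4311, 0.2272, 0.0278]
ee_rot: [0.129, 3.134, 0.002]
wrist_force: [0.1, -0.8, 6.9]
gripper_width: 0.0327
finger_force: 30.6
```

```bash
python3 -c "
from h import *;go([.6281,.0099,.033])"
```

```text
t 16.45 pos [0.4311 0.2272 0.0278] yheading 85.28 tilt -0.99999 w 0.0327 F [ 0.1 -0.8  6.9] d_tool [-0.2142 -0.2003 -0.0044]
```

Call:
{"name": "play_rows", "arguments": {"motion": [{"offset":[0,0,-0.04],"twist":0,"gripper":0.02},{"offset":[0,0,-0.04],"twist":0,"gripper":0.02},{"offset":[0,0,-0.03],"twist":0,"gripper":0.02},{"offset":[-0.0304,-0.0286,0],"twist":0,"gripper":0.02},{"offset":[-0.0304,-0.0286,0],"twist":0,"gripper":0.02},{"offset":[-0.0304,-0.0286,0],"twist":0,"gripper":0.02},{"offset":[-0.0304,-0.0286,0],"twist":0,"gripper":0.02},{"offset":[-0.0304,-0.0286,0],"twist":0,"gripper":0.02}]}}

```text
clock: 17.25
eef_pos: [0.5695, 0.0703, 0.1361]
ee_rot: [0.13, 3.138, 0.0]
wrist_force: [1.7, 0.3, -0.7]
gripper_width: 0.0326
finger_force: 30.4
```

Call:
{"name": "play_rows", "arguments": {"motion": [{"offset":[-0.0304,-0.0286,0],"twist":0,"gripper":0.02},{"offset":[-0.0304,-0.0286,0],"twist":0,"gripper":0.02},{"offset":[0,0,0],"twist":0,"gripper":0.02},{"offset":[0,0,0.03],"twist":0,"gripper":0.02},{"offset":[0,0,0.035],"twist":0,"gripper":0.02},{"offset":[0,0,0],"twist":0,"gripper":0.02},{"offset":[0,0,0],"twist":0,"gripper":0.02},{"offset":[0,0,0],"twist":0,"gripper":0.02}]}}

```text
clock: 18.05
eef_pos: [0.6257, 0.0097, 0.0727]
ee_rot: [0.129, 3.135, -0.001]
wrist_force: [0.7, -0.0, -0.2]
gripper_width: 0.0326
finger_force: 30.4
```

```bash
python3 -c "
from h import *;go([.6281,.0099,.0343])"
```

```text
t 18.05 pos [0.6257 0.0097 0.0727] yheading 85.3 tilt -0.99999 w 0.0326 F [ 0.7 -0.  -0.2] d_tool [-0.0022  0.0004  0.0384]
```

Call:
{"name": "play_rows", "arguments": {"motion": [{"offset":[-0.001,0,0.02],"twist":0,"gripper":0.02},{"offset":[0,0,0.013],"twist":0,"gripper":0.02},{"offset":[0,0,0.005],"twist":0,"gripper":0.02},{"offset":[0,0,0],"twist":0,"gripper":0.02},{"offset":[0,0,0],"twist":0,"gripper":0.02},{"offset":[0,0,0],"twist":0,"gripper":0.02}]}}

```text
clock: 18.65
eef_pos: [0.6265, 0.0095, 0.0342]
ee_rot: [0.129, 3.137, -0.001]
wrist_force: [-2.1, 0.2, 5.6]
gripper_width: 0.0324
finger_force: 31.2
```

Call:
{"name": "play_rows", "arguments": {"motion": [{"offset":[0,0,0],"twist":0,"gripper":0.046},{"offset":[0,0,0],"twist":0,"gripper":0.046},{"offset":[0,0,-0.02],"twist":0,"gripper":0.046},{"offset":[0,0,-0.04],"twist":0,"gripper":0.046},{"offset":[0,0,-0.04],"twist":0,"gripper":0.05},{"offset":[0.03,0.02,-0.03],"twist":0,"gripper":0.05},{"offset":[0.04,0.02,-0.01],"twist":0,"gripper":0.05},{"offset":[0.04,0.02,0],"twist":0,"gripper":0.05}]}}

```text
clock: 19.45
eef_pos: [0.5211, 0.0789, 0.1748]
ee_rot: [0.13, 3.134, 0.0]
wrist_force: [0.4, 0.3, 0.2]
gripper_width: 0.0501
finger_force: 0.0
```

Call:
{"name": "play_rows", "arguments": {"motion": [{"offset":[0.04,0.04,0],"twist":0,"gripper":0.05},{"offset":[0.02,0.04,0],"twist":0,"gripper":0.05},{"offset":[0,0.04,0],"twist":0,"gripper":0.05},{"offset":[0,0.04,0],"twist":0,"gripper":0.05},{"offset":[0,0.04,0],"twist":0,"gripper":0.05},{"offset":[0,0.03,0],"twist":0,"gripper":0.05},{"offset":[0,0,0],"twist":0,"gripper":0.05}]}}

```text
clock: 20.15
eef_pos: [0.4837, 0.3104, 0.1722]
ee_rot: [0.123, 3.139, 0.001]
wrist_force: [-0.2, -0.9, 0.3]
gripper_width: 0.0503
finger_force: 0.0
```

```bash
python3 - <<'E'
from h import *
from rig import env
a=env.camera("side"); b=env.camera("top"); pickle.dump(a,open("pics/side9.pkl","wb")); pickle.dump(b,open("pics/top9.pkl","wb"))
A=cv2.resize(a["pixels"][140:320,120:480],None,fx=1.6,fy=1.6); B=cv2.resize(b["pixels"][90:340,150:500],None,fx=1.6,fy=1.05*1.6/1.05)
B=cv2.resize(b["pixels"][120:330,170:500],(576,300)); cv2.imwrite("pics/f.png",np.vstack([A[:, :576],B])[:,:,::-1])
go([.5,.2,.2])
E
```

```text
t 20.25 pos [0.4837 0.3077 0.1719] yheading 85.35 tilt -1.0 w 0.0502 F [ 0.4 -0.3 -0.8] d_tool [-0.025  -0.1061 -0.0281]
```

View pics/f.png

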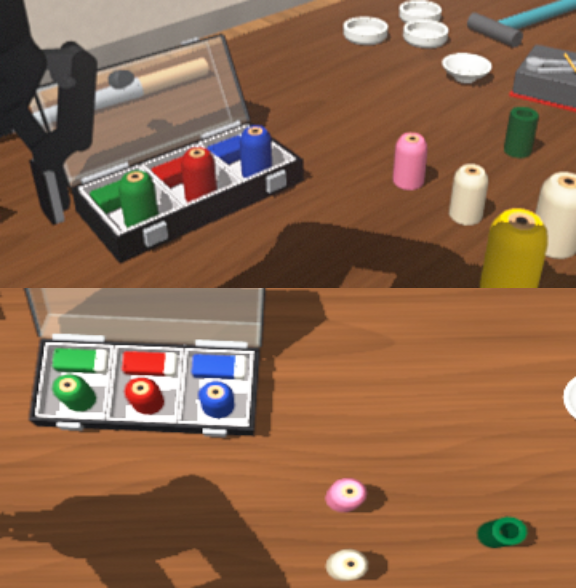

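All three buffs stand upright in the boxes of their own colour, the lid is open, and the clean buff and tube look unmoved. One quick numeric check before handing in.

```bash
python3 - <<'E'
from h import *
t=load("top9"); T=dict(green=1,red=0,blue=-1); ok=True
for n,(u,v) in dict(green=(67,385),red=(140,388),blue=(214,393)).items():
    p=pl(t,u/1.745+170,(v-288)/1.4286+120,.0615); d=p-np.array([.6477,.077,.0615])-CY*.0685*T[n]; x,y=d@CX,d@CY
    print(n,p,"in box",x.round(4),y.round(4)); ok&=abs(x+.014)<.012 and abs(y)<.012
for z in("top0","top9"): print(load(z)["pixels"][313,360:378].mean(0))
if ok:
    from rig import env; print(env.finish_job())
E
```

```text
green [0.6372 0.1458 0.0615] in box -0.0161 -0.0008
red [0.6319 0.0784 0.0615] in box -0.0159 0.0001
blue [0.6242 0.0103 0.0615] in box -0.0179 0.0001
[215.05555556 206.55555556 183.22222222]
[216.72222222 209.88888889 188.77777778]
the job is handed in; nothing more can be done
None
```

I handed the job in: the lid stands open, the three used buffs are upright within about 4 mm of the middle of the free space in the boxes of their own colour, and the clean buff and wax tube look unmoved. The hand-in gave no verdict.

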